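# Uncap the instrument's sample hatch and hold it just short of its balance point

### The job

Lift the loose black cap off the window in the instrument's hatch and set it down, upright and without dropping it, wholly on the thin square rubber mat. Then raise the sprung hatch by its handle until it is clearly past its balance point (63 degrees open), without letting it fly open to its stop, and ease it back to about 54 degrees, just below the balance point. Finish while holding the hatch still there in the fingers; leave the other things on the bench where they are.

Things in the scene. Friction and masses are not known exactly. Their poses are not given: they have to be found in the camera images.
- instrument: White optical instrument fixed to the bench. Front: open-topped sample compartment 210 (x) x 260 (y) x 110 mm high, closed by the hatch; behind it (+x) a detector housing 160 x 280 x 115 mm from x = 107 mm on. Origin: bench level, under the centre of the compartment; x points from the handle side to the hinge side, z up.
- hatch (a joint): Opening of the hatch, rad: 0 shut, stop at 1.5. White plate 210 x 260 x 10 mm, 0.9 kg, over the compartment, underside 110 mm up; hinged along its far edge, the near edge rises and swings away from the robot. Spring-assisted, little friction: let go below the balance point, 1.10 rad (63 degrees), it falls shut; above, it swings open to the stop. About 2 N at the handle raises it.
- hatch_handle (a point): Middle of the hatch's handle: round steel bar, 12 mm thick, 120 mm long along the hinge direction, on a post at each end, 30 mm free under it; can be pinched from above and turns between the fingers. Moves with the hatch. From the hinge when shut: 195 mm along the instrument's -x and 46 mm up. Axes: the hatch's (the instrument's when shut).
- hatch_hinge (a point): Point on the hinge axis, mid-width of the hatch: 105 mm along +x of the instrument from its origin, 110 mm up. The hinge axis is the instrument's y axis; opening by q turns the hatch by +q about it.
- cap: Loose round black plastic cap, about 0.1 kg, 92 mm wide; its 12 mm skirt sits round the window's collar (8 mm high, 72 mm wide) on the hatch, skirt on the hatch's top face, 5 mm radial play. On top a steel grip bar 50 mm long along the cap's x, 14 mm wide along its y, 14 to 40 mm above the underside. Origin: centre of the underside; z up.
- mat: Thin dark rubber mat fixed on the bench, 160 x 160 x 3 mm, left or right of the instrument. Origin: centre of its underside, at bench level; axes along its sides.
- case: Closed grey plastic case fixed on the bench on the side where the mat is not, 100 x 140 x 45 mm; origin: centre of its underside.
- thermometer: Bystander: small standing white display, 75 mm wide, 105 mm high; origin at the underside.
- bottle: Bystander: amber bottle 56 mm wide, 120 mm high; origin at the underside.
- mirror_mount: Bystander: black mirror mount on a post with a round foot 60 mm wide, 115 mm high; origin at the underside.
- wrench: Bystander: steel wrench lying flat.
- screwdriver: Bystander: screwdriver lying flat.
- vial: Bystander: glass vial 30 mm wide, 50 mm high, origin at the underside.

How it is judged:
By the outcome, as a careful person would: the job done as asked, in the order asked, and still so for the second after the job is handed in, while the arm keeps its last pose, push and grip.
It also fails if it takes over 59 s, if anything falls off the work surface, if the arm or the gripper's body presses on something with over 40 N, if the wrist force passes 120 N, or if a joint passes its speed limit or range.

### The arm

A 7-joint arm with a two-finger parallel gripper is mounted at the origin on the work surface. World frame = base frame: x ahead of the robot, y to its left, z up, the work surface at z = 0. Lengths are in m, angles in rad, forces in N, time in s.
With the tool pointing down it reaches from about 0.4 to 0.85 m from the base axis. Payload 10.4 kg.
Tool frame: the origin (TCP) lies on the centre line of the jaws, within the pads' length; the fingertips stand 11 mm ahead of it and the grasp point (between the pads) lies 8 mm behind it (tip_reach is the distance from the TCP to the fingertips, in m); z points along the fingers, y is the line along which they close (so a half turn about z gives the same grasp; the last joint's range is limited). The gripper opens to 85 mm and grips with 20 to 120 N. Pads are 22 mm wide; open, the fingers measure 114 mm over their backs; the gripper's body (76 mm by 85 mm) begins 54 mm behind the grasp point. The pads swing forward as they close: fully open they stand 13 mm farther back than shut.
Start: joints at [1.314, 0.332, -0.065, 1.46, 0.022, 1.35, -0.088], TCP at [0.145, -0.608, 0.242] pointing down, gripper open.
Joint ranges: [-2.6, 2.6], [-0.5, 2.12], [-1.47, 1.34], [0.16, 2.42], [-1.27, 4.41], [0.06, 2.06], [-2.6, 2.6]. Speed limits (rad/s): [2.22, 2.22, 2.79, 2.79, 3.14, 3.14, 3.14].

### API

Orientations are given as a unit quaternion [x, y, z, w].
In Python, from workcell import get_obs, camera, hand_in, tip_reach gives the robot as it stands. The module is installed in compiled form; this text tells all that it offers.
- The arm moves only by the tool move_arm, never from a script. Its argument "plan" is a list of rows, each an object with "delta_pos": the shift along the tool's x, y, z in parts of the range, where 1.0 means 80 cm, a list of three; "turn": the turn, a rotation vector about the tool's x, y, z in parts of the range, where 1.0 means pi rad, a list of three; "fingers": the closure, from 0 (fully open) to 1 (shut). A call has 1 to 12 rows; each row is the pose to reach, as a shift and turn from the pose commanded when the call began, along the tool's axes at that moment; what a row does not reach only later rows make up. A row lasts 1/8 s, in which the tool goes at most 62.5 mm and 10.7 degrees, less where a joint would pass 70% of its speed; a pose out of reach is approached as far as the arm can. Shift and turn numbers lie between -1 and 1, and a call with a number outside is refused. A call with a gripper value outside its range is refused whole. The fingers move at their own pace and stop on an object; "force" is the grip in N (left out, the last holds). Time passes only in rows, so rows that repeat a pose let the fingers close. It gives the time, the measured TCP pose, the force, the opening and the grip force at its end, in the units of the state.
- get_obs(): the state, without advancing time (a new reading comes with each control period).
- camera(name): name is "side" or "top"; returns a dict with "color" (480x640x3 uint8, red, green, blue), "range_z" (480x640 float32, m along the optical axis (not along the pixel's ray), 0 where there is no reading), "fx", "fy", "cx", "cy" (pixels), "k1" (the pictures are not rectified: a ray, as slopes to the right and down, at radius r is drawn at 1 + k1 r^2 times it, then the intrinsics apply), "R" (3x3) and "t" (3): a world point X has camera coordinates R X + t. Camera axes: x right, y down, z forward; pixel columns grow to the right and rows downward; lengths in m; the calibration is good to about 2 mm. A picture is of the moment at which its call begins.
- hand_in(): hands the job in; it is judged then, once.
The state is a dict: "clock": time; "joint_pos": joint angles; "joint_velocities": joint speeds; "tau": joint torques, N m; "position": TCP position; "ee_rot": TCP orientation; "ft_force": force on the tool from outside, world axes, zero at the start; "torque": the same for the moment, N m; "grip_width": opening from 0.0 (shut) to 1.0 (fully open); "grasp_force": force on a finger pad.
Only numpy, scipy, OpenCV 4.12 (cv2) and the standard library are available. Lean on these libraries where they do the work, as an engineer would, in place of code of your own. Each camera call takes 0.05 s, during which the arm holds its last target. There are 200 camera calls.

## Working session

There is one attempt and no reset: what is moved stays moved. The work goes in short steps, Python scripts to look and compute and a tool call to move; the robot and the scene stay as the last step left them, time stands still between calls to the robot, and variables do not carry over. Pictures are saved under pics/ and viewed, at most 10 in all, crops included, and the job is handed in when it is done.

Besides the shell and the picture viewer there is one more tool, called in YAML: its name, and indented under it one key for each argument. move_arm: Moves the arm, as the interface text tells. Its arguments: {"type":"object","properties":{"plan":{"type":"array","items":{"type":"object","properties":{"delta_pos":{"type":"array","items":{"type":"number"}},"turn":{"type":"array","items":{"type":"number"}},"fingers":{"type":"number"}}}},"force":{"type":"number"}},"required":["plan"]}

```bash
mkdir -p pics; cat > h.py <<'E'
import numpy as np, cv2
from workcell import get_obs, camera, hand_in, tip_reach
from scipy.spatial.transform import Rotation as Ro
def pts(c):
    h,w=c['range_z'].shape
    K=np.array([[c['fx'],0,c['cx']],[0,c['fy'],c['cy']],[0,0,1.]])
    uv=np.stack(np.meshgrid(np.arange(w),np.arange(h)),-1).reshape(-1,1,2).astype(np.float64)
    n=cv2.undistortPoints(uv,K,np.array([c['k1'],0,0,0.])).reshape(h,w,2)
    z=c['range_z'].astype(float)
    P=np.dstack([n*z[...,None],z])
    return (P-c['t'])@c['R']   # world
E
python3 - <<'E'
from h import *
for n in ('top','side'):
    c=camera(n); cv2.imwrite(f'pics/{n}0.png',c['color'][...,::-1]); np.savez(f'{n}0.npz',**c)
    print(n,-c['R'].T@c['t'],c['k1'],c['fx'])
o=get_obs();print(o,tip_reach)
E
```

```text
top [ 0.38950695 -0.02897575  1.46983294] -0.011238147987858783 452.3897179318555
side [-0.39915149  0.88528929  1.32412364] 0.053878535666544575 622.4172348486899
{'clock': 0.1, 'joint_pos': array([ 1.31441311,  0.33276361, -0.06468321,  1.46086298,  0.02156563,
        1.34983903, -0.08848718]), 'joint_velocities': array([ 0.00137762,  0.00107827, -0.00084273, -0.00371828,  0.0016384 ,
        0.00142588,  0.00082173]), 'tau': array([ 2.16123815e-03, -6.26742053e+01,  4.95719060e-02, -3.92430747e+01,
        1.62440323e-02,  6.99672120e-03, -2.11053617e-05]), 'position': array([ 0.14471686, -0.60770174,  0.24162086]), 'ee_rot': array([ 9.93175270e-01,  1.16629908e-01, -8.06754739e-05, -5.84231768e-04]), 'ft_force': array([-0.06189461, -0.52760222, -0.09679099]), 'torque': array([ 0.00216617, -0.03030378, -0.01787787]), 'grasp_force': 0.0, 'grip_width': 1.0010602173933352} 0.011
```

View pics/top0.png

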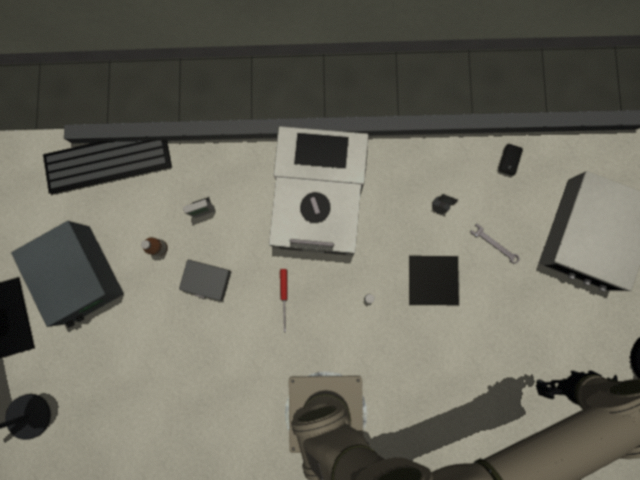

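View pics/side0.png

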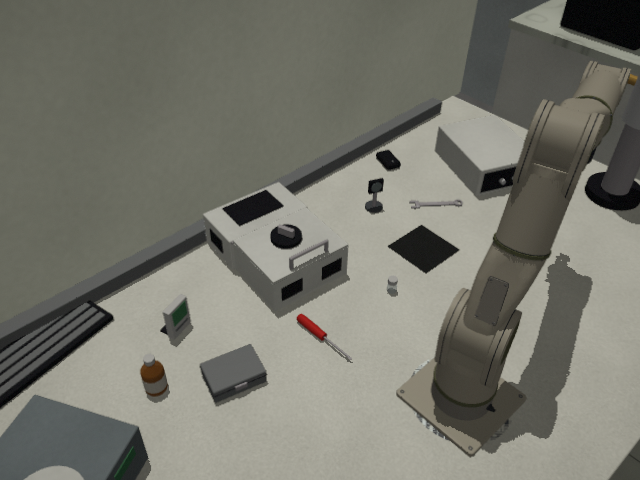

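The top view shows the instrument with the cap at (315,207), the handle at (311,243), the mat at (434,280) and the case at (205,280). The side view shows the grip bar at (286,230), the handle at (310,252), and the vial standing between mat and instrument at (392,283).

```bash
cat > m.py <<'E'
from h import *
def load(n): return dict(np.load(f'{n}0.npz'))
def ray(c,uv,z):
    K=np.array([[c['fx'],0,c['cx']],[0,c['fy'],c['cy']],[0,0,1.]])
    n=cv2.undistortPoints(np.array(uv,float).reshape(-1,1,2),K,np.array([c['k1'],0,0,0.])).reshape(-1,2)
    d=np.c_[n,np.ones(len(n))]@c['R']; o=-c['R'].T@c['t']
    return o+d*((z-o[2])/d[:,2])[:,None]
def rect(m,c,z):
    cs,_=cv2.findContours(m.astype(np.uint8),cv2.RETR_EXTERNAL,cv2.CHAIN_APPROX_NONE)
    k=max(cs,key=cv2.contourArea); p=ray(c,k.reshape(-1,2),z)[:,:2]
    (ce,wh,a)=cv2.minAreaRect((p*1000).astype(np.float32)); return np.round(ce,1),np.round(wh,1),round(a,1)
E
python3 - <<'E'
from m import *
for n,roi in (('top',dict(mat=(400,245,470,315),ins=(260,115,375,265))),('side',dict(mat=(375,215,470,280),ins=(195,175,355,315)))):
    c=load(n);P=pts(c);g=c['color'].max(2)
    def box(b):
        m=np.zeros(g.shape,bool);m[b[1]:b[3],b[0]:b[2]]=1;return m
    print(n,'mat',rect(box(roi['mat'])&(g<60),c,.003))
    B=box(roi['ins'])
    z=P[...,2]
    for nm,lo,hi in (('hatchtop',.114,.127),('disc',.128,.142),('tops',.148,.18),('all',.1,.2)):
        m=B&(z>lo)&(z<hi); k,lab,st,ce=cv2.connectedComponentsWithStats(m.astype(np.uint8))
        for i in range(1,k):
            if st[i,4]>25:
                q=P[lab==i]; r=cv2.minAreaRect((q[:,:2]*1000).astype(np.float32)); print(nm,st[i],q.mean(0).round(4),np.median(q[:,2]).round(4),np.round(r[0],1),np.round(r[1],1),round(r[2],1))
    m=B&(g<70)&(z>.1); k,lab,st,ce=cv2.connectedComponentsWithStats(m.astype(np.uint8))
    for i in range(1,k):
        if st[i,4]>60:
            mm=lab==i; print('dark',st[i],np.median(P[mm],0).round(4),rect(mm,c,np.median(P[mm][:,2])))
E
```

```text
top mat (array([ 410.4, -355.8]), array([152.9, 153. ]), 87.9)
hatchtop [279 127   8   8  26] [0.8796 0.1191 0.1162] 0.1157 [880.6 119.9] [18.5 24.1] 56.7
hatchtop [ 269  128   99  125 7822] [0.6828 0.0094 0.1187] 0.1186 [692.1  10.2] [278.6 371. ] 83.7
disc [300 192  31  31 634] [0.6316 0.018  0.1342] 0.1343 [632.5  18.7] [90.3 89.9] 45.1
tops [310 197  10  18  83] [0.6316 0.0181 0.1585] 0.1585 [632.1  18.1] [49.6 13.8] 18.7
tops [290 239  44   8 181] [0.5226 0.0297 0.1598] 0.16 [523.1  29.6] [127.4  12.4] 83.7
all [  269   127   100   127 10487] [0.6913 0.0099 0.1196] 0.1182 [693.1  10.5] [280.5 373. ] 83.7
dark [ 295  134   53   34 1539] [ 0.811  -0.0022  0.1183] (array([811.,  -2.]), array([155.2,  96.7]), 83.7)
dark [301 193  29  29 564] [0.6291 0.018  0.1344] (array([632.1,  18.5]), array([84., 85.]), 88.9)
side mat (array([ 409.6, -350. ]), array([158.2, 157.2]), 88.1)
hatchtop [ 205  183  143  101 5296] [0.6723 0.0245 0.1185] 0.1183 [689.7  16.4] [279.  374.6] 83.5
disc [270 225  32  23 429] [0.6251 0.0282 0.1339] 0.1339 [630.   23.5] [90.7 96.7] 62.7
tops [278 225  17  11 101] [0.6305 0.0235 0.1559] 0.1566 [633.6  20.8] [53.  22.5] 22.5
tops [289 240  40  22 197] [0.5215 0.0357 0.1579] 0.1578 [521.7  34.3] [130.9  18.3] 84.7
all [ 203  183  145  104 7939] [0.675  0.0269 0.1192] 0.1176 [692.1  13.8] [287.3 379.8] 83.5
dark [ 223  190   60   36 1077] [0.811  0.0029 0.1177] (array([8.114e+02, 6.000e-01]), array([158.4, 100.1]), 83.6)
dark [271 225  31  24 550] [0.6195 0.0322 0.1339] (array([627.2,  26.6]), array([86.7, 99.4]), 47.9)
```

```bash
python3 - <<'E'
from h import *
a=np.load('top0.npz')['color'][110:265,255:385,::-1]; b=np.load('side0.npz')['color'][175:320,195:355,::-1]
a=cv2.resize(a,None,fx=3,fy=3,interpolation=2); b=cv2.resize(b,None,fx=2.5,fy=2.5,interpolation=2)
o=np.zeros((470,795,3),np.uint8); o[:465,:390]=a; o[:b.shape[0],392:392+b.shape[1]]=b; cv2.imwrite('pics/crop.png',o)
E
```

```text
(no output)
```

View pics/crop.png

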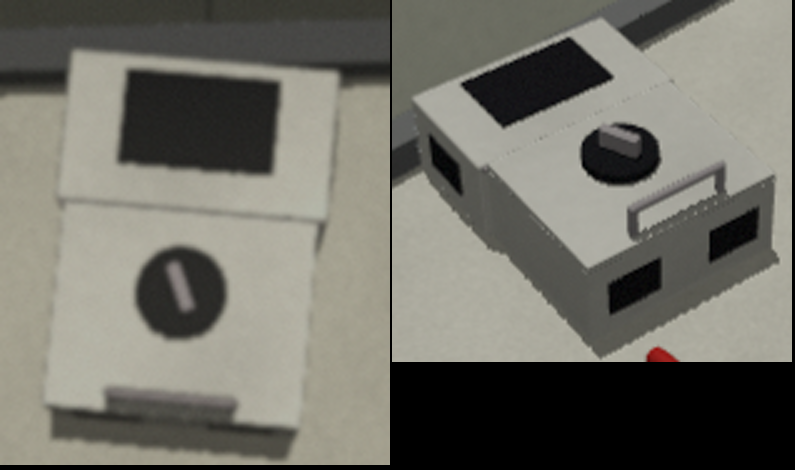

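The crop confirms the cap's bar leaning about 19° from world x and the handle parallel to the hatch's front edge (instrument yaw -6.3°). The sizes I measured match those given.

```bash
cat > go.py <<'E'
from h import *
def go(p,yaw=None,tilt=0):
    # target: tool x at yaw (deg), tool pointing down; prints delta and turn in tool axes
    o=get_obs(); R=Ro.from_quat(o['ee_rot'])
    d=R.inv().apply(np.array(p)-o['position'])
    t=np.zeros(3)
    if yaw is not None:
        y=np.radians(yaw)
        T=Ro.from_matrix(np.array([[np.cos(y),np.sin(y),0],[np.sin(y),-np.cos(y),0],[0,0,-1]]))*Ro.from_euler('y',tilt,degrees=True)
        t=(R.inv()*T).as_rotvec()
    print('delta',d.round(4),'turn',t.round(4))
if __name__=='__main__':
    import sys; a=list(map(float,sys.argv[1:])); o=get_obs()
    print(o['clock'],o['position'].round(4),o['joint_pos'].round(2),o['ft_force'].round(1),o['grip_width'],o['grasp_force']); go(a[:3],*a[3:])
E
python3 go.py .632 .019 .30 18.7
```

```text
0.1 [ 0.1447 -0.6077  0.2416] [ 1.31  0.33 -0.06  1.46  0.02  1.35 -0.09] [-0.1 -0.5 -0.1] 1.0010602173933352 0.0
delta [ 0.6192 -0.4968 -0.0578] turn [-0.0012 -0.     -0.0926]
```

Careful with the scale: shifts go in shares of 80 cm and turns go in shares of pi rad. That gives: 0.56 m is 0.7, 0.33 m is 0.4125, -0.09 rad is -0.0286.

move_arm:
  plan:
    - {"delta_pos":[0.0375,-0.025,-0.0725]}
    - {"delta_pos":[0.1,-0.075,-0.0725]}
    - {"delta_pos":[0.1625,-0.125,-0.0725]}
    - {"delta_pos":[0.225,-0.175,-0.0725]}
    - {"delta_pos":[0.2875,-0.225,-0.0725]}
    - {"delta_pos":[0.35,-0.275,-0.0725]}
    - {"delta_pos":[0.4125,-0.325,-0.0725]}
    - {"delta_pos":[0.475,-0.375,-0.0725]}
    - {"delta_pos":[0.5375,-0.425,-0.0725]}
    - {"delta_pos":[0.6,-0.475,-0.0725]}
    - {"delta_pos":[0.65,-0.525,-0.0725],"turn":[0,0,-0.0159]}
    - {"delta_pos":[0.7,-0.5625,-0.0725],"turn":[0,0,-0.0286]}

```text
validation failed for argument at $.pl...
```

```bash
python3 go.py .632 .019 .22 18.7
```

```text
0.1 [ 0.1447 -0.6077  0.2416] [ 1.31  0.33 -0.06  1.46  0.02  1.35 -0.09] [-0.1 -0.5 -0.1] 1.0010602173933352 0.0
delta [ 0.6192 -0.4967  0.0222] turn [-0.0012 -0.     -0.0926]
```

All row fields are apparently required.

Converted, 0.56 m is 0.7, 0.33 m is 0.4125, -0.09 rad is -0.0286.

move_arm:
  plan:
    - {"delta_pos":[0.0375,-0.025,-0.0725],"turn":[0,0,0],"fingers":0}
    - {"delta_pos":[0.1,-0.075,-0.0725],"turn":[0,0,0],"fingers":0}
    - {"delta_pos":[0.1625,-0.125,-0.0725],"turn":[0,0,0],"fingers":0}
    - {"delta_pos":[0.225,-0.175,-0.0725],"turn":[0,0,0],"fingers":0}
    - {"delta_pos":[0.2875,-0.225,-0.0725],"turn":[0,0,0],"fingers":0}
    - {"delta_pos":[0.35,-0.275,-0.0725],"turn":[0,0,0],"fingers":0}
    - {"delta_pos":[0.4125,-0.325,-0.0725],"turn":[0,0,0],"fingers":0}
    - {"delta_pos":[0.475,-0.375,-0.0725],"turn":[0,0,0],"fingers":0}
    - {"delta_pos":[0.5375,-0.425,-0.0725],"turn":[0,0,0],"fingers":0}
    - {"delta_pos":[0.6,-0.475,-0.0725],"turn":[0,0,0],"fingers":0}
    - {"delta_pos":[0.65,-0.525,-0.0725],"turn":[0,0,-0.0159],"fingers":0}
    - {"delta_pos":[0.7,-0.5625,-0.0725],"turn":[0,0,-0.0286],"fingers":0}

```text
clock: 1.6
position: [0.5861, -0.0387, 0.3003]
ee_rot: [0.987, 0.162, -0.0, 0.0]
ft_force: [1.5, -0.9, 0.5]
grip_width: 0.998
grasp_force: 0.0
```

```bash
python3 go.py .632 .019 .22 18.7
```

```text
1.6 [ 0.5861 -0.0387  0.3003] [ 0.5   0.29 -0.64  1.45  0.17  1.46 -1.38] [ 1.5 -0.9  0.5] 0.9982211700523342 0.0
delta [ 0.062  -0.0401  0.0803] turn [ 0.0003  0.0001 -0.0013]
```

Converted, 0.15 m is 0.1875, 0.062 m is 0.0775.

move_arm:
  plan:
    - {"delta_pos":[0.0375,-0.025,0.025],"turn":[0,0,0],"fingers":0}
    - {"delta_pos":[0.0775,-0.05,0.0625],"turn":[0,0,0],"fingers":0}
    - {"delta_pos":[0.0775,-0.05,0.1],"turn":[0,0,0],"fingers":0}
    - {"delta_pos":[0.0775,-0.05,0.125],"turn":[0,0,0],"fingers":0}
    - {"delta_pos":[0.0775,-0.05,0.15],"turn":[0,0,0],"fingers":0}
    - {"delta_pos":[0.0775,-0.05,0.1688],"turn":[0,0,0],"fingers":0}
    - {"delta_pos":[0.0775,-0.05,0.1813],"turn":[0,0,0],"fingers":0}
    - {"delta_pos":[0.0775,-0.05,0.1875],"turn":[0,0,0],"fingers":0}
    - {"delta_pos":[0.0775,-0.05,0.1875],"turn":[0,0,0],"fingers":0}

```text
clock: 2.72
position: [0.6315, 0.0171, 0.1504]
ee_rot: [0.987, 0.161, 0.0, 0.0]
ft_force: [-0.1, -0.8, -0.2]
grip_width: 0.996
grasp_force: 0.0
```

```bash
python3 go.py .632 .019 .150 18.7; python3 - <<'E'
from h import *
b=camera('side')['color'][130:330,170:400,::-1]
cv2.imwrite('pics/c1.png',cv2.resize(b,None,fx=2.8,fy=2.8,interpolation=2))
E
```

```text
2.725 [0.6315 0.0171 0.1504] [ 0.37  0.48 -0.62  1.53  0.29  1.22 -1.55] [-0.1 -0.8 -0.2] 0.9963754602112633 0.0
delta [ 0.0011 -0.0016  0.0004] turn [ 0.0001 -0.0002 -0.0026]
```

View pics/c1.png

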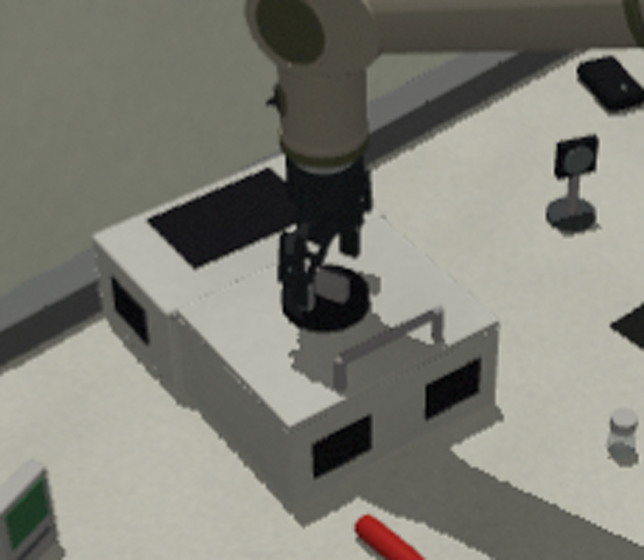

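The fingers straddle the bar at crop (330,285) and touch nothing, so I close.

Converted, -0.002 m is -0.0025, 0.001 m is 0.0013.

move_arm:
  plan:
    - {"delta_pos":[0.0013,-0.0025,0],"turn":[0,0,0],"fingers":0.4}
    - {"delta_pos":[0.0013,-0.0025,0],"turn":[0,0,0],"fingers":0.7}
    - {"delta_pos":[0.0013,-0.0025,0],"turn":[0,0,0],"fingers":0.85}
    - {"delta_pos":[0.0013,-0.0025,0],"turn":[0,0,0],"fingers":1}
    - {"delta_pos":[0.0013,-0.0025,0],"turn":[0,0,0],"fingers":1}
    - {"delta_pos":[0.0013,-0.0025,0],"turn":[0,0,0],"fingers":1}
    - {"delta_pos":[0.0013,-0.0025,0],"turn":[0,0,0],"fingers":1}
    - {"delta_pos":[0.0013,-0.0025,0],"turn":[0,0,0],"fingers":1}
  force: 40

```text
clock: 3.78
position: [0.6318, 0.0193, 0.1505]
ee_rot: [0.987, 0.161, 0.0, 0.0]
ft_force: [-0.5, -0.9, 3.6]
grip_width: 0.152
grasp_force: 43.7
```

move_arm:
  plan:
    - {"delta_pos":[0.0013,-0.0025,-0.0063],"turn":[0,0,0],"fingers":1}
    - {"delta_pos":[0.0013,-0.0025,-0.015],"turn":[0,0,0],"fingers":1}
    - {"delta_pos":[0.0013,-0.0025,-0.0313],"turn":[0,0,0],"fingers":1}
    - {"delta_pos":[0.0013,-0.0025,-0.05],"turn":[0,0,0],"fingers":1}
    - {"delta_pos":[0.0013,-0.0025,-0.075],"turn":[0,0,0],"fingers":1}
    - {"delta_pos":[0.0013,-0.0025,-0.1],"turn":[0,0,0],"fingers":1}
    - {"delta_pos":[0.0013,-0.0025,-0.125],"turn":[0,0,0],"fingers":1}
    - {"delta_pos":[0.0013,-0.0025,-0.125],"turn":[0,0,0],"fingers":1}

```text
clock: 4.78
position: [0.6328, 0.0218, 0.2525]
ee_rot: [0.987, 0.161, 0.002, 0.0]
ft_force: [-0.6, 0.6, -1.6]
grip_width: 0.153
grasp_force: 43.0
```

```bash
python3 go.py .41 -.353 .25 18.7; python3 - <<'E'
from h import *
b=camera('side')['color'][100:300,170:400,::-1]
cv2.imwrite('pics/c2.png',cv2.resize(b,None,fx=2.5,fy=2.5,interpolation=2))
E
```

```text
4.775 [0.6328 0.0218 0.2525] [ 0.37  0.41 -0.64  1.4   0.25  1.41 -1.52] [-0.6  0.6 -1.6] 0.15264402844859484 43.04816544055939
delta [-0.3304  0.2844  0.0018] turn [ 0.001  -0.003  -0.0027]
```

View pics/c2.png

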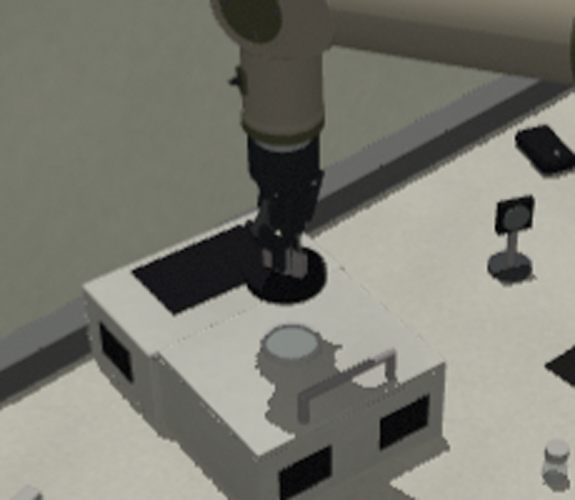

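The cap is held level at crop (285,275), clear of the collar at (292,343). Next I carry it to the mat.

Converted, -0.33 m is -0.4125, -0.12 m is -0.15.

move_arm:
  plan:
    - {"delta_pos":[-0.025,0.0188,0],"turn":[0,0,0],"fingers":1}
    - {"delta_pos":[-0.0625,0.0525,0],"turn":[0,0,0],"fingers":1}
    - {"delta_pos":[-0.1063,0.0913,0],"turn":[0,0,0],"fingers":1}
    - {"delta_pos":[-0.15,0.1288,0],"turn":[0,0,0],"fingers":1}
    - {"delta_pos":[-0.1938,0.1663,0],"turn":[0,0,0],"fingers":1}
    - {"delta_pos":[-0.2375,0.2038,0],"turn":[0,0,0],"fingers":1}
    - {"delta_pos":[-0.2813,0.2413,0],"turn":[0,0,0],"fingers":1}
    - {"delta_pos":[-0.325,0.2788,0],"turn":[0,0,0],"fingers":1}
    - {"delta_pos":[-0.3625,0.3125,0],"turn":[0,0,0],"fingers":1}
    - {"delta_pos":[-0.3938,0.3375,0],"turn":[0,0,0],"fingers":1}
    - {"delta_pos":[-0.4125,0.355,0],"turn":[0,0,0],"fingers":1}
    - {"delta_pos":[-0.4125,0.355,0.025],"turn":[0,0,0],"fingers":1}

```text
clock: 6.32
position: [0.4092, -0.3544, 0.2306]
ee_rot: [0.987, 0.16, 0.0, 0.001]
ft_force: [0.8, 0.7, -0.8]
grip_width: 0.154
grasp_force: 43.0
```

```bash
python3 go.py .41 -.353 .034 18.7
```

```text
6.325 [ 0.4092 -0.3544  0.2306] [ 1.01  0.18 -0.42  1.68  0.08  1.29 -0.68] [ 0.8  0.7 -0.8] 0.15387802662985728 43.048251271247864
delta [ 0.0011 -0.0014  0.1966] turn [ 0.0017 -0.0006 -0.005 ]
```

Converted, 0.193 m is 0.2413, 0.18 m is 0.225.

move_arm:
  plan:
    - {"delta_pos":[0.0013,-0.0013,0.0375],"turn":[0,0,0],"fingers":1}
    - {"delta_pos":[0.0013,-0.0013,0.0813],"turn":[0,0,0],"fingers":1}
    - {"delta_pos":[0.0013,-0.0013,0.125],"turn":[0,0,0],"fingers":1}
    - {"delta_pos":[0.0013,-0.0013,0.1625],"turn":[0,0,0],"fingers":1}
    - {"delta_pos":[0.0013,-0.0013,0.1938],"turn":[0,0,0],"fingers":1}
    - {"delta_pos":[0.0013,-0.0013,0.2125],"turn":[0,0,0],"fingers":1}
    - {"delta_pos":[0.0013,-0.0013,0.225],"turn":[0,0,0],"fingers":1}
    - {"delta_pos":[0.0013,-0.0013,0.2325],"turn":[0,0,0],"fingers":1}
    - {"delta_pos":[0.0013,-0.0013,0.2375],"turn":[0,0,0],"fingers":1}
    - {"delta_pos":[0.0013,-0.0013,0.2413],"turn":[0,0,0],"fingers":1}
    - {"delta_pos":[0.0013,-0.0013,0.2413],"turn":[0,0,0],"fingers":1}

```text
clock: 7.7
position: [0.4102, -0.3515, 0.0374]
ee_rot: [0.987, 0.161, 0.0, 0.0]
ft_force: [0.5, 0.0, -1.0]
grip_width: 0.153
grasp_force: 43.0
```

```bash
python3 go.py .41 -.353 .034 18.7;  python3 - <<'E'
from m import *
c=camera('side');P=pts(c)
b=c['color'][140:340,300:530,::-1]
cv2.imwrite('pics/c3.png',cv2.resize(b,None,fx=2.5,fy=2.5,interpolation=2))
E
```

```text
7.7 [ 0.4102 -0.3515  0.0374] [ 0.97  0.39 -0.4   1.87  0.19  0.91 -0.77] [ 0.5  0.  -1. ] 0.15295571424227802 43.049020171165466
delta [-0.0007  0.0014  0.0034] turn [ 0.0003 -0.0001 -0.0027]
```

View pics/c3.png

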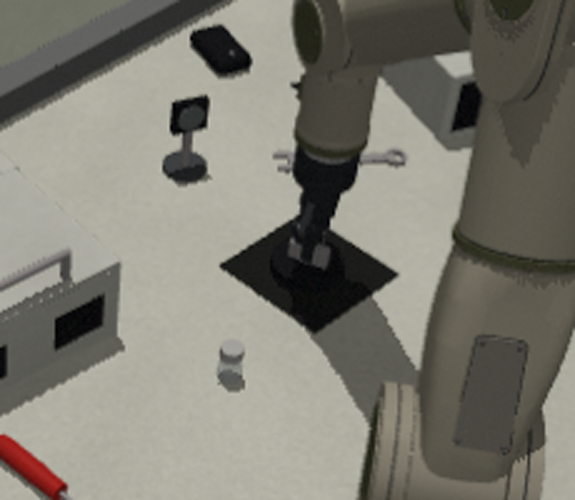

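The cap sits centrally over the mat at crop (310,262), about 3 mm up. I'll lower until I feel contact.

Converted, 0.004 m is 0.005, 0.003 m is 0.0038.

move_arm:
  plan:
    - {"delta_pos":[0,0,0.0013],"turn":[0,0,0],"fingers":1}
    - {"delta_pos":[0,0,0.0025],"turn":[0,0,0],"fingers":1}
    - {"delta_pos":[0,0,0.0038],"turn":[0,0,0],"fingers":1}
    - {"delta_pos":[0,0,0.005],"turn":[0,0,0],"fingers":1}
    - {"delta_pos":[0,0,0.005],"turn":[0,0,0],"fingers":1}

```text
clock: 8.38
position: [0.4102, -0.3514, 0.0336]
ee_rot: [0.987, 0.161, -0.0, 0.0]
ft_force: [-1.6, 2.3, 4.5]
grip_width: 0.148
grasp_force: 43.7
```

Contact: the force rose by 5.5 N. Release gently and rise.

Converted, -0.22 m is -0.275, -0.19 m is -0.2375.

move_arm:
  plan:
    - {"delta_pos":[0,0,0.005],"turn":[0,0,0],"fingers":0.75}
    - {"delta_pos":[0,0,0.005],"turn":[0,0,0],"fingers":0.6}
    - {"delta_pos":[0,0,0.005],"turn":[0,0,0],"fingers":0.4}
    - {"delta_pos":[0,0,0.005],"turn":[0,0,0],"fingers":0.2}
    - {"delta_pos":[0,0,0],"turn":[0,0,0],"fingers":0.2}
    - {"delta_pos":[0,0,-0.025],"turn":[0,0,0],"fingers":0.2}
    - {"delta_pos":[0,0,-0.0625],"turn":[0,0,0],"fingers":0.2}
    - {"delta_pos":[0,0,-0.1125],"turn":[0,0,0],"fingers":0.2}
    - {"delta_pos":[0,0,-0.175],"turn":[0,0,0],"fingers":0.2}
    - {"delta_pos":[0,0,-0.2375],"turn":[0,0,0],"fingers":0.2}
    - {"delta_pos":[0,0,-0.275],"turn":[0,0,0],"fingers":0.2}
    - {"delta_pos":[0,0,-0.275],"turn":[0,0,0],"fingers":0.2}

```text
clock: 9.88
position: [0.4111, -0.352, 0.2562]
ee_rot: [0.987, 0.161, 0.001, 0.002]
ft_force: [0.0, 0.8, -0.4]
grip_width: 0.799
grasp_force: 0.0
```

```bash
python3 - <<'E'
from m import *
c=camera('side');P=pts(c); z=P[...,2]
m=np.zeros(z.shape,bool); m[200:290,370:475]=1
for lo,hi in ((.012,.024),(.032,.06)):
    q=P[m&(z>lo)&(z<hi)]; r=cv2.minAreaRect((q[:,:2]*1000).astype(np.float32)); print(len(q),q.mean(0).round(4),np.round(r[0]),np.round(r[1]),r[2])
E
echo handle along: ; python3 go.py .4 -.1 .30 83.7;python3 go.py .524 .031 .26 83.7; python3 go.py .524 .031 .26 -96.3; python3 go.py .524 .031 .26 -6.3
```

```text
386 [ 0.4148 -0.3304  0.0171] [ 419. -365.] [291. 415.] 50.172847747802734
175 [ 0.3874 -0.2425  0.0424] [ 450. -307.] [157. 400.] 49.37291717529297
handle along:
9.925 [ 0.4104 -0.3516  0.2543] [ 1.01  0.17 -0.43  1.65  0.07  1.34 -0.68] [-0.5  0.4  0.3] 0.8033936796530202 0.0
delta [ 0.0702 -0.2417 -0.0461] turn [ 2.1000e-03  4.0000e-04 -1.1371e+00]
9.925 [ 0.4104 -0.3516  0.2543] [ 1.01  0.17 -0.43  1.65  0.07  1.34 -0.68] [-0.5  0.4  0.3] 0.8033936796530202 0.0
delta [ 0.2294 -0.3265 -0.0062] turn [ 2.1000e-03  4.0000e-04 -1.1371e+00]
9.925 [ 0.4104 -0.3516  0.2543] [ 1.01  0.17 -0.43  1.65  0.07  1.34 -0.68] [-0.5  0.4  0.3] 0.8033936796530202 0.0
delta [ 0.2294 -0.3265 -0.0062] turn [ 4.0000e-04 -2.4000e-03  2.0045e+00]
9.925 [ 0.4104 -0.3516  0.2543] [ 1.01  0.17 -0.43  1.65  0.07  1.34 -0.68] [-0.5  0.4  0.3] 0.8033936796530202 0.0
delta [ 0.2294 -0.3265 -0.0062] turn [ 0.0017 -0.0012  0.4337]
```

Converted, -0.327 m is -0.4088, -0.32 m is -0.4, -1.137 rad is -0.3619.

move_arm:
  plan:
    - {"delta_pos":[0.0125,-0.0188,-0.0063],"turn":[0,0,-0.0255],"fingers":0.2}
    - {"delta_pos":[0.0375,-0.0538,-0.0063],"turn":[0,0,-0.0573],"fingers":0.2}
    - {"delta_pos":[0.0663,-0.0938,-0.0063],"turn":[0,0,-0.0891],"fingers":0.2}
    - {"delta_pos":[0.095,-0.135,-0.0063],"turn":[0,0,-0.1241],"fingers":0.2}
    - {"delta_pos":[0.1238,-0.1763,-0.0063],"turn":[0,0,-0.1592],"fingers":0.2}
    - {"delta_pos":[0.1525,-0.2175,-0.0063],"turn":[0,0,-0.1942],"fingers":0.2}
    - {"delta_pos":[0.1813,-0.2588,-0.0063],"turn":[0,0,-0.2292],"fingers":0.2}
    - {"delta_pos":[0.21,-0.3,-0.0063],"turn":[0,0,-0.2642],"fingers":0.2}
    - {"delta_pos":[0.2375,-0.34,-0.0063],"turn":[0,0,-0.2992],"fingers":0.2}
    - {"delta_pos":[0.2625,-0.375,-0.0063],"turn":[0,0,-0.331],"fingers":0.2}
    - {"delta_pos":[0.28,-0.4,-0.0063],"turn":[0,0,-0.3533],"fingers":0.2}
    - {"delta_pos":[0.2863,-0.4088,-0.0063],"turn":[0,0,-0.3619],"fingers":0.2}

```text
clock: 11.42
position: [0.5231, 0.0332, 0.258]
ee_rot: [0.744, 0.669, -0.0, -0.0]
ft_force: [-0.2, 0.6, -0.6]
grip_width: 0.799
grasp_force: 0.0
```

```bash
python3 go.py .5225 .032 .148 83.7;  python3 - <<'E'
from m import *
c=camera('side');P=pts(c);z=P[...,2]
cv2.imwrite('pics/c4.png',cv2.resize(c['color'][140:340,240:540,::-1],None,fx=2.6,fy=2.6,interpolation=2))
m=np.zeros(z.shape,bool); m[205:285,380:470]=1
for lo,hi in ((.012,.024),(.032,.06)):
    q=P[m&(z>lo)&(z<hi)]; r=cv2.minAreaRect((q[:,:2]*1000).astype(np.float32)); print(len(q),q.mean(0).round(4),np.round(r[0]),np.round(r[1]),r[2])
E
```

```text
11.425 [0.5231 0.0332 0.258 ] [ 0.6   0.18 -0.83  1.67  0.14  1.35 -0.36] [-0.2  0.6 -0.6] 0.7991971841310075 0.0
delta [-0.0013 -0.0004  0.11  ] turn [-0.0006 -0.0002  0.0039]
336 [ 0.4067 -0.3391  0.0171] [ 401. -342.] [137. 387.] 27.54893684387207
163 [ 0.3826 -0.2419  0.0428] [ 377. -242.] [ 49. 240.] 18.075157165527344
```

View pics/c4.png

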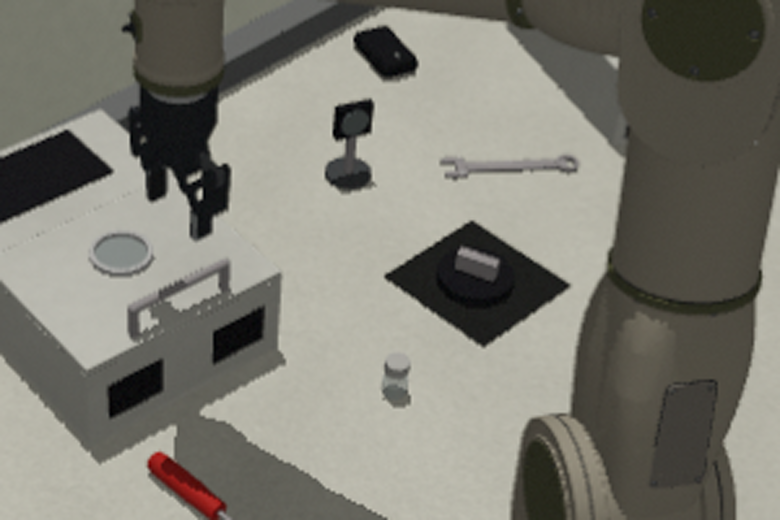

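The cap stands upright in the middle of the mat at crop (476,275), and the gripper is above the handle at (180,300). I descend and pinch the bar.

Converted, 0.109 m is 0.1363, 0.105 m is 0.1313.

move_arm:
  plan:
    - {"delta_pos":[-0.0013,0,0.025],"turn":[0,0,0],"fingers":0.3}
    - {"delta_pos":[-0.0013,0,0.0625],"turn":[0,0,0],"fingers":0.3}
    - {"delta_pos":[-0.0013,0,0.0938],"turn":[0,0,0],"fingers":0.3}
    - {"delta_pos":[-0.0013,0,0.1188],"turn":[0,0,0],"fingers":0.3}
    - {"delta_pos":[-0.0013,0,0.1313],"turn":[0,0,0],"fingers":0.3}
    - {"delta_pos":[-0.0013,0,0.1363],"turn":[0,0,0],"fingers":0.4}
    - {"delta_pos":[-0.0013,0,0.1363],"turn":[0,0,0],"fingers":0.6}
    - {"delta_pos":[-0.0013,0,0.1363],"turn":[0,0,0],"fingers":0.8}
    - {"delta_pos":[-0.0013,0,0.1363],"turn":[0,0,0],"fingers":1}
    - {"delta_pos":[-0.0013,0,0.1363],"turn":[0,0,0],"fingers":1}
    - {"delta_pos":[-0.0013,0,0.1363],"turn":[0,0,0],"fingers":1}
    - {"delta_pos":[-0.0013,0,0.1363],"turn":[0,0,0],"fingers":1}
  force: 30

```text
clock: 12.98
position: [0.5247, 0.0303, 0.1502]
ee_rot: [0.745, 0.667, 0.002, 0.001]
ft_force: [6.5, -0.6, -2.3]
grip_width: 0.125
grasp_force: 30.9
```

```bash
cat > arc.py <<'E'
from h import *
o=get_obs(); p=o['position']; R=Ro.from_quat(o['ee_rot'])
print(o['clock'],p.round(4),o['ft_force'].round(1),o['grip_width'],o['grasp_force'],o['joint_pos'].round(2))
f=lambda q:np.array([-.195*np.cos(q)+.046*np.sin(q),0,.195*np.sin(q)+.046*np.cos(q)])
y=np.radians(-6.3); ex=np.array([np.cos(y),np.sin(y),0])
for d in range(0,70,3):
    v=f(np.radians(d))-f(0); w=ex*v[0]+np.array([0,0,v[2]]); print(d,R.inv().apply(w).round(4))
E
python3 arc.py
```

```text
12.975 [0.5247 0.0303 0.1502] [ 6.5 -0.6 -2.3] 0.1254867522575248 30.927810072898865 [ 0.56  0.28 -0.81  1.81  0.22  1.14 -0.43]
0 [0. 0. 0.]
3 [ 0.      0.0027 -0.0101]
6 [ 0.      0.006  -0.0201]
9 [ 0.      0.0097 -0.0299]
12 [ 0.      0.014  -0.0395]
15 [ 0.      0.0187 -0.0488]
18 [ 0.      0.024  -0.0579]
21 [ 0.      0.0297 -0.0667]
24 [ 0.0001  0.0359 -0.0752]
27 [ 0.0001  0.0425 -0.0833]
30 [ 0.0001  0.0495 -0.0911]
33 [ 0.0001  0.0569 -0.0986]
36 [ 1.000e-04  6.470e-02 -1.056e-01]
39 [ 1.000e-04  7.280e-02 -1.122e-01]
42 [ 1.000e-04  8.130e-02 -1.183e-01]
45 [ 1.000e-04  9.010e-02 -1.241e-01]
48 [ 1.000e-04  9.920e-02 -1.293e-01]
51 [ 1.000e-04  1.086e-01 -1.341e-01]
54 [ 1.000e-04  1.181e-01 -1.383e-01]
57 [ 1.000e-04  1.279e-01 -1.421e-01]
60 [ 1.000e-04  1.379e-01 -1.453e-01]
63 [ 1.00e-04  1.48e-01 -1.48e-01]
66 [ 0.0002  0.1583 -0.1502]
69 [ 0.0002  0.1687 -0.1519]
```

Converted, -0.0665 m is -0.0831, -0.061 m is -0.0763.

move_arm:
  plan:
    - {"delta_pos":[0,0.0038,-0.005],"turn":[0,0,0],"fingers":1}
    - {"delta_pos":[0,0.005,-0.0125],"turn":[0,0,0],"fingers":1}
    - {"delta_pos":[0,0.0075,-0.02],"turn":[0,0,0],"fingers":1}
    - {"delta_pos":[0,0.0113,-0.0288],"turn":[0,0,0],"fingers":1}
    - {"delta_pos":[0,0.015,-0.0375],"turn":[0,0,0],"fingers":1}
    - {"delta_pos":[0,0.0181,-0.045],"turn":[0,0,0],"fingers":1}
    - {"delta_pos":[0,0.0225,-0.0531],"turn":[0,0,0],"fingers":1}
    - {"delta_pos":[0,0.0263,-0.0613],"turn":[0,0,0],"fingers":1}
    - {"delta_pos":[0,0.0306,-0.0688],"turn":[0,0,0],"fingers":1}
    - {"delta_pos":[0,0.035,-0.0763],"turn":[0,0,0],"fingers":1}
    - {"delta_pos":[0,0.0394,-0.0831],"turn":[0,0,0],"fingers":1}
    - {"delta_pos":[0,0.0394,-0.0831],"turn":[0,0,0],"fingers":1}

```text
clock: 14.48
position: [0.5524, 0.0272, 0.2164]
ee_rot: [0.745, 0.667, -0.002, -0.001]
ft_force: [-16.0, -0.2, 7.0]
grip_width: 0.125
grasp_force: 30.9
```

```bash
cat > ang.py <<'E'
from m import *
# hatch angle from depth: plane fit to the plate front/side band within hatch width; plus handle-based estimate
o=get_obs(); p=o['position']
y=np.radians(-6.3); ex=np.array([np.cos(y),np.sin(y),0]); ey=np.array([-np.sin(y),np.cos(y),0])
H=np.array([.5247,.0303,.156])+.195*ex; H[2]=.11
c=camera('side');P=pts(c)-H; X=P@ex;Y=P@ey;Z=P[...,2]
g=c['color'].min(2)
r=np.hypot(X,Z); a=np.degrees(np.arctan2(Z,-X))
m=(np.abs(Y)<.13)&(r>.05)&(r<.212)&(a>8)&(a<85)&(Z>.02)&(c['range_z']>0)
b=p+np.array([0,0,.008])-H
print(o['clock'],p.round(4),o['ft_force'].round(1),round(o['grip_width'],3),round(o['grasp_force'],1))
rad=np.hypot(b@ex,b[2]); print('handle: radius',rad.round(4),'(0.2004) angle',round(np.degrees(np.arctan2(b[2],-(b@ex)))-13.27,2))
h,e=np.histogram(a[m],bins=range(8,86,2)); print('n',m.sum(),dict(zip(e[:-1].tolist(),h.tolist())))
cv2.imwrite('last.png',c['color'][...,::-1])
E
python3 ang.py
```

```text
14.475 [0.5524 0.0272 0.2164] [-16.   -0.2   7. ] 0.125 30.9
handle: radius 0.2025 (0.2004) angle 21.12
n 2118 {8: 0, 10: 0, 12: 0, 14: 0, 16: 0, 18: 23, 20: 183, 22: 908, 24: 296, 26: 236, 28: 136, 30: 101, 32: 93, 34: 51, 36: 20, 38: 10, 40: 8, 42: 5, 44: 5, 46: 6, 48: 7, 50: 11, 52: 7, 54: 8, 56: 3, 58: 1, 60: 0, 62: 0, 64: 0, 66: 0, 68: 0, 70: 0, 72: 0, 74: 0, 76: 0, 78: 0, 80: 0, 82: 0}
```

Converted, -0.0465 m is -0.0581, 0.041 m is 0.0513.

move_arm:
  plan:
    - {"delta_pos":[-0.0013,0,-0.005],"turn":[0,0,0],"fingers":1}
    - {"delta_pos":[0,0.0038,-0.01],"turn":[0,0,0],"fingers":1}
    - {"delta_pos":[0,0.0088,-0.0169],"turn":[0,0,0],"fingers":1}
    - {"delta_pos":[0,0.0133,-0.022],"turn":[0,0,0],"fingers":1}
    - {"delta_pos":[0,0.022,-0.0318],"turn":[0,0,0],"fingers":1}
    - {"delta_pos":[0,0.0313,-0.0413],"turn":[0,0,0],"fingers":1}
    - {"delta_pos":[0,0.0363,-0.0456],"turn":[0,0,0],"fingers":1}
    - {"delta_pos":[0,0.0413,-0.05],"turn":[0,0,0],"fingers":1}
    - {"delta_pos":[0,0.0463,-0.0544],"turn":[0,0,0],"fingers":1}
    - {"delta_pos":[0,0.0513,-0.0581],"turn":[0,0,0],"fingers":1}
    - {"delta_pos":[0,0.0513,-0.0581],"turn":[0,0,0],"fingers":1}

```text
clock: 15.9
position: [0.5948, 0.0225, 0.2645]
ee_rot: [0.745, 0.667, -0.0, 0.0]
ft_force: [-14.2, -0.7, 14.6]
grip_width: 0.126
grasp_force: 31.0
```

```bash
python3 ang.py
```

```text
15.9 [0.5948 0.0225 0.2645] [-14.2  -0.7  14.6] 0.126 31.0
handle: radius 0.2047 (0.2004) angle 39.29
n 1120 {8: 0, 10: 0, 12: 0, 14: 0, 16: 0, 18: 0, 20: 0, 22: 0, 24: 0, 26: 0, 28: 0, 30: 0, 32: 0, 34: 0, 36: 7, 38: 187, 40: 334, 42: 174, 44: 102, 46: 84, 48: 81, 50: 94, 52: 35, 54: 10, 56: 9, 58: 1, 60: 0, 62: 1, 64: 0, 66: 1, 68: 0, 70: 0, 72: 0, 74: 0, 76: 0, 78: 0, 80: 0, 82: 0}
```

```bash
cat > fit.py <<'E'
from m import *
from scipy.optimize import least_squares
ex=np.array([np.cos(np.radians(-6.3)),np.sin(np.radians(-6.3)),0])
D=np.array([[.5247,.0303,.1502],[.5524,.0272,.2164],[.5948,.0225,.2645]])
D=np.vstack([D,get_obs()['position']])
U=np.c_[D@ex,D[:,2]]; r0=np.hypot(.195,.046)
s=least_squares(lambda c:np.hypot(*(U-c).T)-r0,[.72,.10]); C=s.x
A=np.degrees(np.arctan2(U[:,1]-C[1],C[0]-U[:,0]))-13.27
print('centre',C.round(4),'res',s.fun.round(4),'angles',A.round(1))
for q in range(36,72,3):
    t=np.radians(q+13.27); T=C+r0*np.array([-np.cos(t),np.sin(t)]); d=T-U[-1]; print(q,'dy',d[0].round(4),'dz',-d[1].round(4))
E
python3 fit.py
```

```text
centre [0.7143 0.1082] res [ 0.0002 -0.0004  0.0001  0.0001] angles [-1.2 19.5 38.  37.9]
36 dy -0.0051 dz 0.0044
39 dy 0.003 dz -0.0023
42 dy 0.0115 dz -0.0085
45 dy 0.0202 dz -0.0142
48 dy 0.0293 dz -0.0195
51 dy 0.0386 dz -0.0243
54 dy 0.0482 dz -0.0286
57 dy 0.058 dz -0.0324
60 dy 0.0679 dz -0.0357
63 dy 0.078 dz -0.0384
66 dy 0.0883 dz -0.0406
69 dy 0.0986 dz -0.0423
```

Converted, 0.037 m is 0.0463, 0.0275 m is 0.0344.

move_arm:
  plan:
    - {"delta_pos":[0,0.0013,-0.005],"turn":[0,0,0],"fingers":1}
    - {"delta_pos":[0,0.0063,-0.0094],"turn":[0,0,0],"fingers":1}
    - {"delta_pos":[0,0.0125,-0.0131],"turn":[0,0,0],"fingers":1}
    - {"delta_pos":[0,0.0175,-0.0166],"turn":[0,0,0],"fingers":1}
    - {"delta_pos":[0,0.0231,-0.02],"turn":[0,0,0],"fingers":1}
    - {"delta_pos":[0,0.0288,-0.0238],"turn":[0,0,0],"fingers":1}
    - {"delta_pos":[0,0.0344,-0.0269],"turn":[0,0,0],"fingers":1}
    - {"delta_pos":[0,0.04,-0.03],"turn":[0,0,0],"fingers":1}
    - {"delta_pos":[0,0.0463,-0.0325],"turn":[0,0,0],"fingers":1}
    - {"delta_pos":[0,0.0463,-0.0325],"turn":[0,0,0],"fingers":1}

```text
clock: 17.2
position: [0.6324, 0.0184, 0.2895]
ee_rot: [0.745, 0.667, 0.0, 0.0]
ft_force: [-5.2, -0.8, 5.4]
grip_width: 0.128
grasp_force: 30.6
```

```bash
python3 ang.py; python3 fit.py; python3 -c "
import cv2;a=cv2.imread('last.png')[110:310,170:400];cv2.imwrite('pics/c5.png',cv2.resize(a,None,fx=2.6,fy=2.6))"
```

```text
17.2 [0.6324 0.0184 0.2895] [-5.2 -0.8  5.4] 0.128 30.6
handle: radius 0.2066 (0.2004) angle 51.92
n 1048 {8: 0, 10: 0, 12: 0, 14: 0, 16: 0, 18: 0, 20: 0, 22: 0, 24: 0, 26: 0, 28: 0, 30: 0, 32: 0, 34: 0, 36: 0, 38: 0, 40: 0, 42: 0, 44: 0, 46: 0, 48: 37, 50: 598, 52: 131, 54: 22, 56: 24, 58: 36, 60: 44, 62: 97, 64: 41, 66: 14, 68: 2, 70: 2, 72: 0, 74: 0, 76: 0, 78: 0, 80: 0, 82: 0}
centre [0.7147 0.1091] res [ 0.0004 -0.0005 -0.0003  0.0004] angles [-1.4 19.2 37.7 50.7]
36 dy -0.0425 dz 0.0285
39 dy -0.0343 dz 0.0219
42 dy -0.0259 dz 0.0157
45 dy -0.0171 dz 0.01
48 dy -0.008 dz 0.0047
51 dy 0.0013 dz -0.0001
54 dy 0.0108 dz -0.0044
57 dy 0.0206 dz -0.0082
60 dy 0.0306 dz -0.0115
63 dy 0.0407 dz -0.0143
66 dy 0.051 dz -0.0165
69 dy 0.0613 dz -0.0182
```

View pics/c5.png

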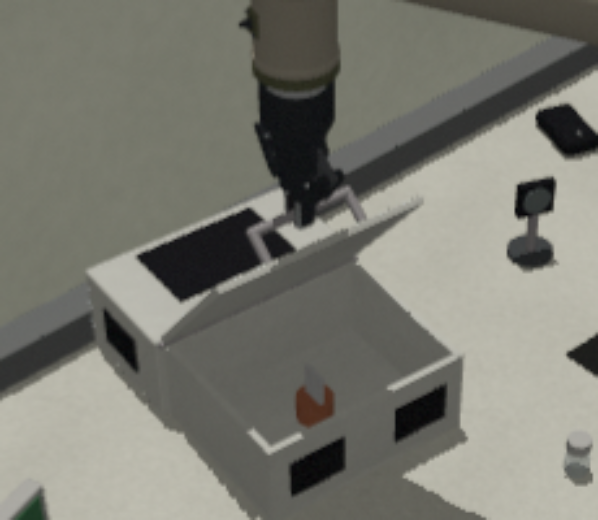

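The hatch is half open with the bar still pinched at crop (305,210). The underside points in the depth image lie at about 51°, which agrees with the fit. I continue past balance to about 70°.

Converted, 0.067 m is 0.0838, 0.061 m is 0.0763.

move_arm:
  plan:
    - {"delta_pos":[0,0.0063,-0.0038],"turn":[0,0,0],"fingers":1}
    - {"delta_pos":[0,0.0125,-0.0063],"turn":[0,0,0],"fingers":1}
    - {"delta_pos":[0,0.0188,-0.0088],"turn":[0,0,0],"fingers":1}
    - {"delta_pos":[0,0.025,-0.0113],"turn":[0,0,0],"fingers":1}
    - {"delta_pos":[0,0.0313,-0.0134],"turn":[0,0,0],"fingers":1}
    - {"delta_pos":[0,0.0375,-0.0154],"turn":[0,0,0],"fingers":1}
    - {"delta_pos":[0,0.0438,-0.0171],"turn":[0,0,0],"fingers":1}
    - {"delta_pos":[0,0.05,-0.0188],"turn":[0,0,0],"fingers":1}
    - {"delta_pos":[0,0.0631,-0.0216],"turn":[0,0,0],"fingers":1}
    - {"delta_pos":[0,0.0763,-0.0238],"turn":[0,0,0],"fingers":1}
    - {"delta_pos":[0,0.0838,-0.0244],"turn":[0,0,0],"fingers":1}
    - {"delta_pos":[0,0.0838,-0.0244],"turn":[0,0,0],"fingers":1}

```text
clock: 18.75
position: [0.6991, 0.011, 0.3078]
ee_rot: [0.745, 0.667, 0.0, 0.0]
ft_force: [-0.3, -1.5, 2.4]
grip_width: 0.121
grasp_force: 31.1
```

```bash
python3 ang.py; python3 fit.py
```

```text
18.75 [0.6991 0.011  0.3078] [-0.3 -1.5  2.4] 0.121 31.1
handle: radius 0.2067 (0.2004) angle 71.3
n 2640 {8: 0, 10: 0, 12: 0, 14: 0, 16: 0, 18: 0, 20: 0, 22: 0, 24: 0, 26: 0, 28: 0, 30: 0, 32: 0, 34: 0, 36: 0, 38: 0, 40: 0, 42: 0, 44: 0, 46: 0, 48: 0, 50: 0, 52: 0, 54: 0, 56: 0, 58: 0, 60: 0, 62: 0, 64: 3, 66: 36, 68: 353, 70: 1706, 72: 289, 74: 20, 76: 23, 78: 38, 80: 59, 82: 93}
centre [0.7144 0.1085] res [ 0.0003 -0.0004  0.      0.0001] angles [-1.3 19.4 37.9 70.7]
36 dy -0.1096 dz 0.0475
39 dy -0.1015 dz 0.0409
42 dy -0.093 dz 0.0347
45 dy -0.0843 dz 0.0289
48 dy -0.0752 dz 0.0237
51 dy -0.0659 dz 0.0189
54 dy -0.0563 dz 0.0146
57 dy -0.0465 dz 0.0108
60 dy -0.0366 dz 0.0075
63 dy -0.0265 dz 0.0047
66 dy -0.0162 dz 0.0025
69 dy -0.0059 dz 0.0008
```

The depth mode of 70–72° and the fit agree on about 71°, clearly past balance. Now I ease back to 54°.

Converted, -0.056 m is -0.07, -0.0465 m is -0.0581.

move_arm:
  plan:
    - {"delta_pos":[0,-0.0038,0.0005],"turn":[0,0,0],"fingers":1}
    - {"delta_pos":[0,-0.01,0.0013],"turn":[0,0,0],"fingers":1}
    - {"delta_pos":[0,-0.0175,0.0025],"turn":[0,0,0],"fingers":1}
    - {"delta_pos":[0,-0.025,0.0041],"turn":[0,0,0],"fingers":1}
    - {"delta_pos":[0,-0.0331,0.0059],"turn":[0,0,0],"fingers":1}
    - {"delta_pos":[0,-0.0394,0.0075],"turn":[0,0,0],"fingers":1}
    - {"delta_pos":[0,-0.0458,0.0094],"turn":[0,0,0],"fingers":1}
    - {"delta_pos":[0,-0.0519,0.0113],"turn":[0,0,0],"fingers":1}
    - {"delta_pos":[0,-0.0581,0.0135],"turn":[0,0,0],"fingers":1}
    - {"delta_pos":[0,-0.0644,0.0159],"turn":[0,0,0],"fingers":1}
    - {"delta_pos":[0,-0.07,0.0181],"turn":[0,0,0],"fingers":1}
    - {"delta_pos":[0,-0.07,0.0181],"turn":[0,0,0],"fingers":1}

```text
clock: 20.3
position: [0.6424, 0.0173, 0.2929]
ee_rot: [0.745, 0.667, -0.0, -0.0]
ft_force: [0.6, -0.4, -0.4]
grip_width: 0.124
grasp_force: 31.3
```

```bash
cat >> ang.py <<'E'
k=m&(r>.08)&(r<.2)&(np.abs(a-53)<6); q=np.c_[X[k],Z[k]]
for _ in range(4):
    v=np.linalg.svd(q-q.mean(0))[2][0]; n=np.array([-v[1],v[0]]); d=(q-q.mean(0))@n; q=q[np.abs(d)<.004]
print('plane fit',len(q),'angle',np.degrees(np.arctan(abs(v[1]/v[0]))).round(2),'median a',np.median(a[k]).round(2))
E
python3 ang.py; python3 fit.py|head -1
```

```text
20.3 [0.6424 0.0173 0.2929] [ 0.6 -0.4 -0.4] 0.124 31.3
handle: radius 0.2057 (0.2004) angle 54.88
n 1336 {8: 0, 10: 0, 12: 0, 14: 0, 16: 0, 18: 0, 20: 0, 22: 0, 24: 0, 26: 0, 28: 0, 30: 0, 32: 0, 34: 0, 36: 0, 38: 0, 40: 0, 42: 0, 44: 0, 46: 0, 48: 0, 50: 1, 52: 602, 54: 383, 56: 71, 58: 24, 60: 24, 62: 51, 64: 66, 66: 88, 68: 16, 70: 9, 72: 1, 74: 0, 76: 0, 78: 0, 80: 0, 82: 0}
plane fit 611 angle 54.24 median a 53.83
centre [0.7143 0.1082] res [ 0.0002 -0.0003  0.0001  0.    ] angles [-1.2 19.5 38.  54. ]
```

Three estimates give about 54°. I hold to settle and take a last look.

move_arm:
  plan:
    - {"delta_pos":[0,0,0],"turn":[0,0,0],"fingers":1}
    - {"delta_pos":[0,0,0],"turn":[0,0,0],"fingers":1}
    - {"delta_pos":[0,0,0],"turn":[0,0,0],"fingers":1}
    - {"delta_pos":[0,0,0],"turn":[0,0,0],"fingers":1}
    - {"delta_pos":[0,0,0],"turn":[0,0,0],"fingers":1}
    - {"delta_pos":[0,0,0],"turn":[0,0,0],"fingers":1}

```text
clock: 21.1
position: [0.6429, 0.0173, 0.2932]
ee_rot: [0.745, 0.667, -0.0, -0.0]
ft_force: [1.9, -0.3, -3.5]
grip_width: 0.123
grasp_force: 31.2
```

```bash
python3 ang.py|grep -v '^n'; cp last.png pics/fin.png
```

```text
21.1 [0.6429 0.0173 0.2932] [ 1.9 -0.3 -3.5] 0.123 31.2
handle: radius 0.2058 (0.2004) angle 55.02
plane fit 629 angle 54.39 median a 54.0
```

View pics/fin.png

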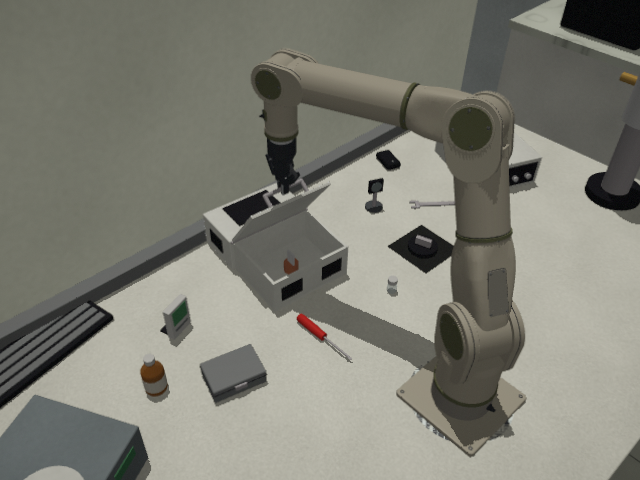

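The hatch is held at about 54° by the handle at (287,187), the cap is upright on the mat at (423,243), and the other things are where they were.

```bash
python3 -c "
from workcell import hand_in; print(hand_in())"
```

```text
the job is handed in; nothing more can be done
None
```

I handed the job in at about 21 s of the 59 s allowed: the cap stands upright on the mat, and the hatch went up to about 71° and is now held still by its handle at about 54°, with the other things left where they were.

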